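# Prop a machine guard open on its stay

### The arm

A 7-joint arm with a two-finger parallel gripper is mounted at the origin on the work surface. World frame = base frame: x ahead of the robot, y to its left, z up, the work surface at z = 0. Lengths are in m, angles in rad, forces in N, time in s.
With the tool pointing down it reaches from about 0.4 to 0.85 m from the base axis. Payload 10.4 kg.
Tool frame: the origin (TCP) lies between the finger pads; the fingertips stand 11 mm ahead of it and the grasp point (between the pads) lies 8 mm behind it (tip_reach is the distance from the TCP to the fingertips, in m); z points along the fingers, y is the line along which they close (so a half turn about z gives the same grasp; the last joint's range is limited). The gripper opens to 85 mm and grips with 20 to 120 N. Pads are 22 mm wide; open, the fingers measure 114 mm over their backs; the gripper's body (76 mm by 85 mm) begins 54 mm behind the grasp point. The pads swing forward as they close: fully open they stand 13 mm farther back than shut.
Start: joints at [-1.129, 0.332, -0.065, 1.46, 0.022, 1.35, -0.088], TCP at [0.28, 0.559, 0.242] pointing down, gripper open.
Joint ranges: [-2.6, 2.6], [-0.5, 2.12], [-1.47, 1.34], [0.16, 2.42], [-1.27, 4.41], [0.06, 2.06], [-2.6, 2.6]. Speed limits (rad/s): [2.22, 2.22, 2.79, 2.79, 3.14, 3.14, 3.14].

### API

Orientations are given as a unit quaternion [x, y, z, w].
In Python, from workcell import * gives the robot as it stands.
- The arm moves only by the shell command python3 -m inch 'ROWS' [OPENING] [FORCE]. ROWS is JSON, a list of rows, each an object with "slide": the shift along the world's x, y, z in m, a list of three; "yaw": the turn about the world's z in rad. A call has 1 to 20 rows; each row is the pose to reach, as a shift and turn from the pose commanded when the call began; what a row does not reach only later rows make up. A row lasts 1/12 s, in which the tool goes at most 41.7 mm and 7.16 degrees, less where a joint would pass 70% of its speed; a pose out of reach is approached as far as the arm can. A call with a gripper value outside its range is refused whole. OPENING is the closure in counts, from 0 (fully open) to 255 (shut), set as the call begins (- or left out, the last holds). The fingers move at their own pace and stop on an object; FORCE is the grip in N (left out, the last holds). Time passes only in rows, so rows that repeat a pose let the fingers close. It gives the time, the measured TCP pose, the force, the opening and the grip force at its end, in the units of the state.
- get_obs(): the state, without advancing time (a new reading comes with each control period).
- camera(name): name is "scene" or "top" or "wrist"; returns a dict with "frame" (480x640x3 uint8, red, green, blue), "fx", "fy", "cx", "cy" (pixels), "k1" (the pictures are not rectified: a ray, as slopes to the right and down, at radius r is drawn at 1 + k1 r^2 times it, then the intrinsics apply), "extrinsics" (4x4, takes a point from world to camera coordinates). Camera axes: x right, y down, z forward; pixel columns grow to the right and rows downward; lengths in m; the calibration is good to about 2 mm. A picture is of the moment at which its call begins. There is no depth.
- hand_in(): hands the job in; it is judged then, once.
The state is a dict: "clock": time; "joint_pos": joint angles; "joint_velocities": joint speeds; "tau": joint torques, N m; "position": TCP position; "ee_rot": TCP orientation; "ft_force": force on the tool from outside, world axes, zero at the start; "torque": the same for the moment, N m; "grip_width": opening from 0.0 (shut) to 1.0 (fully open); "grasp_force": force on a finger pad.
Only numpy, scipy, OpenCV 4.12 (cv2) and the standard library are available. Lean on these libraries where they do the work, as an engineer would, in place of code of your own. Each camera call takes 0.05 s, during which the arm holds its last target. There are 200 camera calls.

### The job

Open the bench machine's front guard by its flat steel stay and keep it open: lift the stay by its knob, bring the stay's third hole (counting from the guard end) over the upright peg on the deck and let it drop until the stay lies flat with the peg standing through that hole, then let go. The peg may be clamped anywhere along its slot, so feel for it gently and never lean hard on it; leave everything else where it is.

Things in the scene. Friction and masses are not known exactly. Their poses are not given: they have to be found in the camera images.
- machine: Low pale-blue bench machine, fixed, 440 mm wide (y), flat deck 90 mm above the table. Origin on the table at the middle of the machine's front, in the plane of the shut guard; x points to the machine's back (deck from x = 15 to 315 mm), y to its left seen from the robot, z up. A control box 55 mm tall stands on the deck's right edge (y = -215 to -155, x = 50 to 250 mm).
- guard (a joint): Guard's opening angle, rad: 0 shut, growing as its right edge swings to the robot, stop at 1.1; starts 0 to 0.12. Upright clear panel in an aluminium frame, 280 mm wide, 12 mm thick, top 87 mm above the table, on a vertical hinge at its left edge. A weak spring shuts it (0.6 N m per rad; hinge friction about 0.1 N m).
- guard_hinge (a point): Point on the guard's vertical hinge axis at deck height: machine frame x = 0, y = 160, z = 90 mm. The stay's pivot is on the guard's top rail 150 mm from this axis: at guard angle a, in the machine frame, at x = -150 sin(a), y = 160 - 150 cos(a) mm.
- stay: Flat steel bar 28 x 5 mm, 272 mm long, 0.2 to 0.3 kg. Origin at its pivot on the guard, mid thickness, 97.5 mm above the table; x runs along the bar to its knob. Holes 12 mm wide at x = 90, 125, 160, 195 mm. It swivels and tips up freely at the pivot; when down it lies level, underside 5 mm above the deck, and goes no lower. Starts level, swung left of the peg.
- stay_knob (a point): Middle of the knob: an upright round post 18 mm in diameter, 35 mm tall, standing on the bar at x = 235 mm from the pivot; this point is 17.5 mm above the bar's top face (117.5 mm above the table when level).
- third_hole (a point): Centre of the third hole, at mid thickness of the bar, 160 mm from the pivot.
- slot_plate: Slotted plate 64 x 34 x 3 mm, flat on the deck at machine x = 85, y = 28 mm. Origin: its centre at deck height, axes as the machine's. The round steel peg (10 mm wide, tip bevelled to 9 mm, 19 mm above the deck) is clamped upright in the slot, on y = 0, anywhere from x = -14 to +14 mm: not measured. With the third hole on it the guard is open 0.40 to 0.65 rad.
- tape_roll: Bystander: cardboard ring, 52 mm across, 18 mm tall, on the deck. Origin under its centre.
- small_tin: Bystander: small tin, 44 mm across, 45 mm tall, on the deck. Origin under its centre.
- ink_tin: Bystander: ink tin, 84 mm across, 80 mm tall, on the table to the left. Origin under its centre.
- wash_bottle: Bystander: bottle, 64 mm across, 170 mm tall, on the table to the left. Origin under its centre.
- ink_knife: Bystander: ink spatula, 280 mm long, lying on the table to the right.
- spanner: Bystander: spanner, 180 mm long, lying on the table to the left.
- card_box: Bystander: cardboard box 160 x 110 x 70 mm on the table to the right. Origin under its centre.

How it is judged:
By the outcome, as a careful person would: the job done as asked, in the order asked, and still so for the second after the job is handed in, with the robot touching nothing.
It also fails if it takes over 64 s, if anything falls off the work surface, if the arm or the gripper's body presses on something with over 40 N, if the wrist force passes 120 N, or if a joint passes its speed limit or range.

## Working session

There is one attempt and no reset: what is moved stays moved. The work goes in short steps, Python scripts to look and compute and a shell command to move; the robot and the scene stay as the last step left them, time stands still between calls to the robot, and variables do not carry over. Pictures are saved under pics/ and viewed, at most 10 in all, crops included, and the job is handed in when it is done.

```bash
mkdir -p pics; cat > h.py <<'E'
from workcell import *
import numpy as np, cv2
def ray(c,uv):
    K=np.array([[c['fx'],0,c['cx']],[0,c['fy'],c['cy']],[0,0,1.]])
    p=cv2.undistortPoints(np.array([[uv]],float),K,np.array([c['k1'],0,0,0,0.]))[0,0]
    # invert approx ok
    E=np.array(c['extrinsics']);R,t=E[:3,:3],E[:3,3]
    d=R.T@np.array([p[0],p[1],1]);return -R.T@t,d/np.linalg.norm(d)
def onz(c,uv,z):
    o,d=ray(c,uv);return o+d*(z-o[2])/d[2]
def tri(rs):
    A=sum(np.eye(3)-np.outer(d,d) for o,d in rs);b=sum((np.eye(3)-np.outer(d,d))@o for o,d in rs)
    return np.linalg.solve(A,b)
def proj(c,P):
    E=np.array(c['extrinsics']);p=E[:3,:3]@P+E[:3,3];s=p[:2]/p[2];s=s*(1+c['k1']*(s@s))
    return s*[c['fx'],c['fy']]+[c['cx'],c['cy']]
E
python3 - <<'E'
from h import *
import pickle
for n in("scene","top"):
    c=camera(n);pickle.dump(c,open(n+'.pkl','wb'));cv2.imwrite(f'pics/{n}0.png',c['frame'][:,:,::-1])
    print(n,c['fx'],c['k1'],ray(c,(320,240)))
o=get_obs();print(o)
E
```

```text
scene 455.26188568630454 -0.11296373283710306 (array([1.16954148, 0.3374426 , 0.87632377]), array([-0.58920415, -0.3701453 , -0.71821371]))
top 479.299885220939 0.008939725052594527 (array([ 0.45038502, -0.04011211,  1.48266796]), array([ 0.06570553, -0.00276591, -0.99783522]))
{'clock': 0.1, 'joint_pos': array([-1.12860655,  0.33279735, -0.06466875,  1.46083515,  0.02160916,
        1.34990547, -0.0884879 ]), 'joint_velocities': array([ 0.00042001, -0.00173957,  0.00092674, -0.00154245,  0.00080112,
        0.00153912, -0.00114637]), 'tau': array([ 1.54600591e-03, -6.26744127e+01,  4.93766635e-02, -3.92431962e+01,
        1.63391617e-02,  6.84586572e-03, -3.37795370e-05]), 'position': array([0.28002747, 0.55840669, 0.24161307]), 'ee_rot': array([ 2.30307033e-01,  9.73117814e-01, -6.15724452e-04, -1.07037768e-04]), 'ft_force': array([-0.20770933,  0.10024619, -0.40199237]), 'torque': array([0.01689524, 0.03386744, 0.01248164]), 'grasp_force': 0.0, 'grip_width': 1.0070378184075626}
```

View pics/scene0.png

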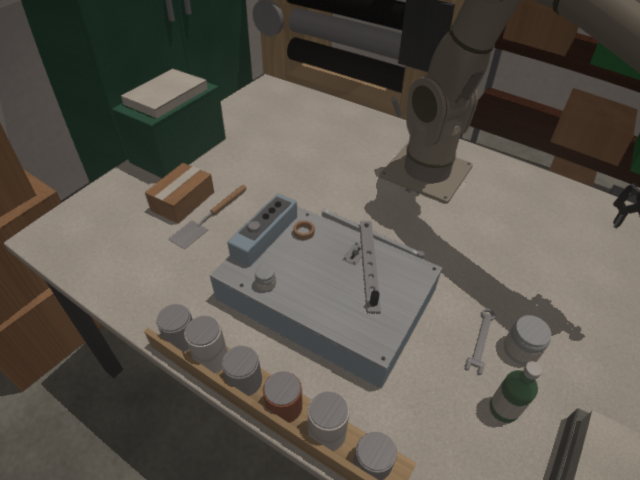

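View pics/top0.png

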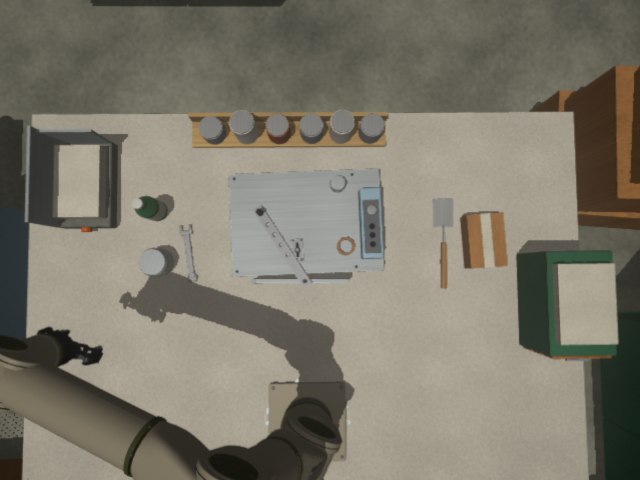

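The top view shows the knob near (260,211), the stay running to its pivot near (306,281), and the slot plate with the peg near (298,247). In the scene view the knob is at (375,298) and the peg at about (354,252). I'll enlarge both.

```bash
python3 - <<'E'
import pickle,cv2,numpy as np
t=pickle.load(open('top.pkl','rb'))['frame'];s=pickle.load(open('scene.pkl','rb'))['frame']
a=cv2.resize(t[160:290,225:395],None,fx=4.5,fy=4.5,interpolation=cv2.INTER_CUBIC)
b=cv2.resize(s[200:325,310:450],None,fx=4.5,fy=4.5,interpolation=cv2.INTER_CUBIC)
cv2.imwrite('pics/t1.png',np.clip(a[:,:,::-1]*1.3,0,255));cv2.imwrite('pics/s1.png',np.clip(b[:,:,::-1]*1.6,0,255))
E
```

```text
[ WARN:0@0.023] global loadsave.cpp:1063 imwrite_ Unsupported depth image for selected encoder is fallbacked to CV_8U.
```

View pics/t1.png

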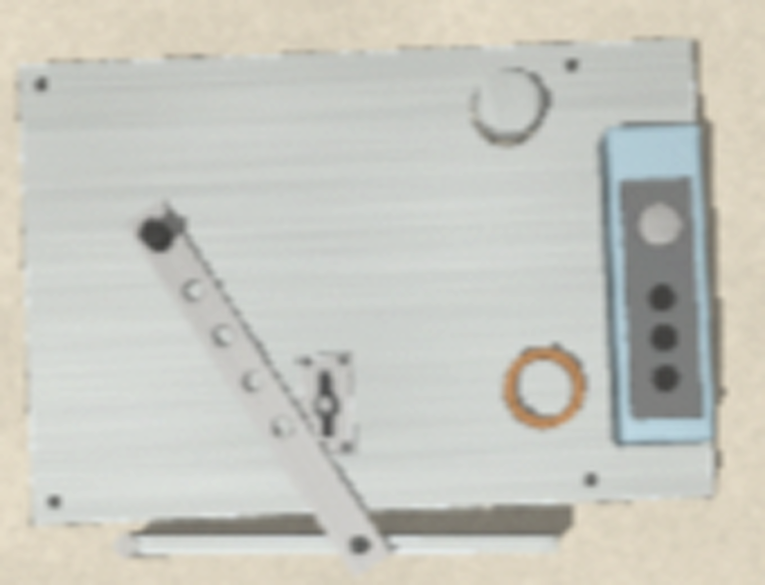

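View pics/s1.png

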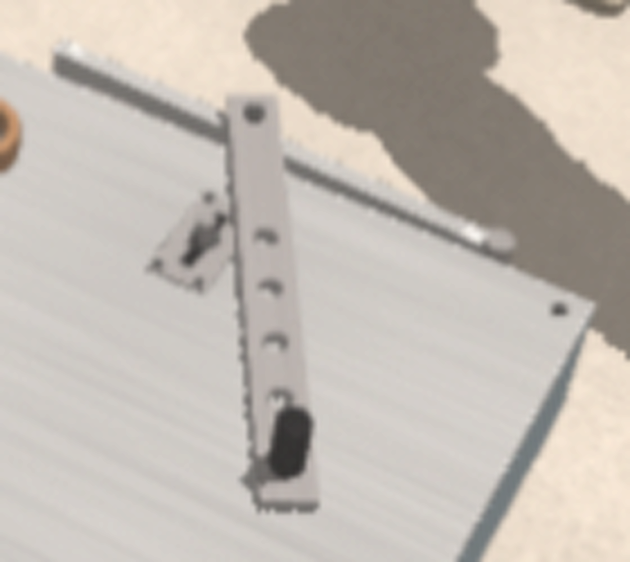

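The crops show, in top-crop pixels, the knob top at (156,234), pivot at (359,545), peg tip at (325,404), and deck corners at (17,65), (695,40), (33,525) and (712,495). In the scene crop the knob top is near (293,415), the pivot at (255,113) and the slot plate around (195,243).

```bash
python3 - <<'E'
from h import *
import pickle
T=pickle.load(open('top.pkl','rb'));S=pickle.load(open('scene.pkl','rb'))
t=lambda u,v:((u+.5)/4.5-.5+225,(v+.5)/4.5-.5+160)
s=lambda u,v:((u+.5)/4.5-.5+310,(v+.5)/4.5-.5+200)
m=np.array([[315,220],[315,-220],[15,220],[15,-220]])/1000.
w=np.array([onz(T,t(*p),.09)[:2] for p in[(17,65),(695,40),(33,525),(712,495)]])
mc,wc=m.mean(0),w.mean(0);H=(m-mc).T@(w-wc);th=np.arctan2(H[0,1]-H[1,0],H[0,0]+H[1,1])
R=np.array([[np.cos(th),-np.sin(th)],[np.sin(th),np.cos(th)]]);o=wc-R@mc
print('machine',o,th,'resid mm',((m@R.T+o-w)*1e3).round(1).tolist())
M=lambda p:(R.T@(np.array(p)[:2]-o)*1e3).round(1)
for n,a,b,z in[('knobtop',(156,234),(293,413),.135),('pivot',(359,545),(255,113),.1),('hole3',(221,335),(275,342),.1),('hole1',(284,427),(266,236),.1),('plate',(325,403),(193,243),.093)]:
    A=onz(T,t(*a),z);P=tri([ray(T,t(*a)),ray(S,s(*b))])
    print(n,A.round(4),'tri',P.round(4),'mach',M(A),M(P))
p=onz(T,t(325,404),.109);print('peg',p,M(p))
print('plate pred',R@[.085,.028]+o)
E
```

```text
machine [ 0.43066903 -0.00825223] 0.03269682184010246 resid mm [[1.0, -0.6], [1.1, 1.4], [-0.4, 0.9], [-1.7, -1.7]]
knobtop [0.6206 0.1268 0.135 ] tri [0.6207 0.1277 0.1327] mach [194.3 128.8] [194.3 129.7]
pivot [0.4244 0.0018 0.1   ] tri [0.4242 0.0024 0.0986] mach [-5.9 10.3] [-6.2 10.9]
hole3 [0.5596 0.0896 0.1   ] tri [0.5599 0.0898 0.097 ] mach [132.1  93.6] [132.3  93.8]
hole1 [0.5002 0.0494 0.1   ] tri [0.4999 0.0505 0.0966] mach [71.4 55.4] [71.1 56.5]
plate [0.5157 0.0234 0.093 ] tri [0.5171 0.0214 0.0888] mach [86.1 28.9] [87.3 26.8]
peg [0.51435542 0.02268401 0.109     ] [84.7 28.2]
plate pred [0.51470825 0.02251154]
```

```bash
python3 -m inch '[{"slide":[0.01,-0.015,0.01],"yaw":0.03},{"slide":[0.03,-0.04,0.02],"yaw":0.1},{"slide":[0.055,-0.07,0.02],"yaw":0.18},{"slide":[0.08,-0.1,0.02],"yaw":0.26},{"slide":[0.105,-0.13,0.02],"yaw":0.34},{"slide":[0.13,-0.16,0.02],"yaw":0.42},{"slide":[0.155,-0.19,0.02],"yaw":0.5},{"slide":[0.18,-0.22,0.02],"yaw":0.58},{"slide":[0.205,-0.25,0.02],"yaw":0.66},{"slide":[0.23,-0.28,0.02],"yaw":0.74},{"slide":[0.25,-0.31,0.02],"yaw":0.82},{"slide":[0.27,-0.34,0.02],"yaw":0.9},{"slide":[0.29,-0.37,0.02],"yaw":0.98},{"slide":[0.31,-0.395,0.01],"yaw":1.03},{"slide":[0.33,-0.42,0.0],"yaw":1.03},{"slide":[0.338,-0.43,0.0],"yaw":1.03},{"slide":[0.341,-0.432,0.0],"yaw":1.03},{"slide":[0.341,-0.432,0.0],"yaw":1.03}]' 0 30
python3 - <<'E'
from h import *
import pickle
o=get_obs();print(o['position'],o['ee_rot'],o['joint_pos'])
c=camera('wrist');pickle.dump(c,open('w1.pkl','wb'));cv2.imwrite('pics/w1.png',c['frame'][:,:,::-1]);print(ray(c,(320,240)),c['fx'],c['k1'])
for P in ([.6206,.1268,.135],[.5144,.0227,.109],[.4244,.0018,.1]):print(proj(c,np.array(P)))
E
```

```text
clock: 1.6
position: [0.6213, 0.1267, 0.2421]
ee_rot: [-0.278, 0.961, 0.0, -0.0]
ft_force: [0.5, 0.8, 0.4]
grip_width: 0.998
grasp_force: 0.0
[0.62129001 0.12665403 0.2421216 ] [-2.78265912e-01  9.60504023e-01  1.42788304e-04 -2.88802847e-04] [-0.39274156  0.35007289  0.15600287  1.44426441 -0.05488566  1.35208097
  1.90066331]
(array([0.55708189, 0.08559839, 0.37430952]), array([ 0.25649931,  0.16939126, -0.95158536])) 408.79878743323724 -0.09482081512127366
[318.9425484  237.54734762]
[266.47469952 -10.03976795]
[ 318.04407168 -155.5686625 ]
```

View pics/w1.png

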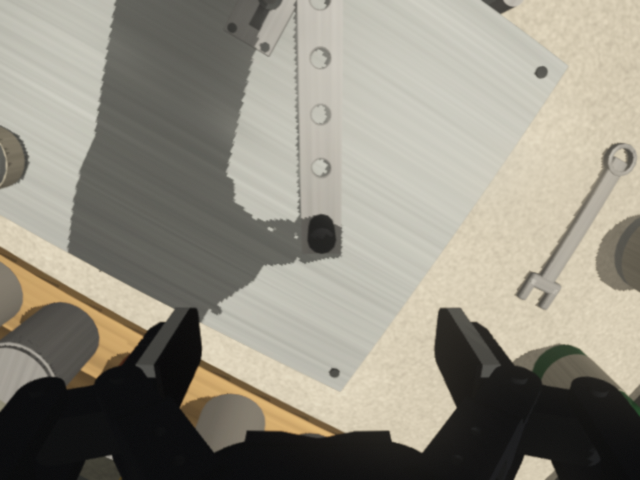

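The wrist view puts the knob top near (321,240), as predicted, and the bar is centred between the fingers. The peg is just out of frame above (266,-10), so I'll shift back for a close look at it.

```bash
python3 -m inch '[{"slide":[-0.02,-0.016,0]},{"slide":[-0.05,-0.04,0]},{"slide":[-0.08,-0.064,0]},{"slide":[-0.1,-0.08,0]},{"slide":[-0.1,-0.08,0]},{"slide":[-0.1,-0.08,0]}]'
python3 - <<'E'
from h import *
import pickle
c=camera('wrist');pickle.dump(c,open('w2.pkl','wb'))
for P in ([.6206,.1268,.135],[.5144,.0227,.109],[.5144,.0227,.093],[.4244,.0018,.1]):print(proj(c,np.array(P)))
u,v=proj(c,np.array([.5144,.0227,.1])).astype(int);print(u,v)
a=c['frame'][v-60:v+60,u-60:u+100];a=cv2.resize(a,None,fx=5,fy=5,interpolation=cv2.INTER_CUBIC)
cv2.imwrite('pics/w2.png',a[:,:,::-1])
E
```

```text
[316.36881081 236.67241692]
[264.32831453 -10.85255399]
[267.47062544  -3.83445761]
[ 316.15829625 -156.17465626]
266 -6invalid input
Traceback (most recent call last):
cv2.error: OpenCV(4.12.0) /io/opencv/modules/imgproc/src/resize.cpp:4208: error: (-215:Assertion failed) !ssize.empty() in function 'resize'
```

Rows need an explicit yaw.

```bash
python3 -m inch '[{"slide":[-0.02,-0.016,0],"yaw":0},{"slide":[-0.05,-0.04,0],"yaw":0},{"slide":[-0.08,-0.064,0],"yaw":0},{"slide":[-0.1,-0.08,0],"yaw":0},{"slide":[-0.1,-0.08,0],"yaw":0},{"slide":[-0.1,-0.08,0],"yaw":0}]'
python3 - <<'E'
from h import *
import pickle
c=camera('wrist');pickle.dump(c,open('w2.pkl','wb'))
for P in ([.6206,.1268,.135],[.5144,.0227,.109],[.5144,.0227,.093],[.4244,.0018,.1]):print(proj(c,np.array(P)))
u,v=proj(c,np.array([.5144,.0227,.1])).astype(int);print(u,v)
a=c['frame'][v-60:v+60,u-60:u+100];a=cv2.resize(a,None,fx=5,fy=5,interpolation=cv2.INTER_CUBIC)
cv2.imwrite('pics/w2.png',a[:,:,::-1])
E
```

```text
clock: 2.2
position: [0.5203, 0.0478, 0.2435]
ee_rot: [-0.279, 0.96, 0.0, 0.001]
ft_force: [-0.1, 0.7, 0.5]
grip_width: 1.004
grasp_force: 0.0
[335.78710109 404.68044038]
[291.18090552 198.94438624]
[292.59892131 194.07798161]
[338.38229137  61.52372987]
291 196
```

View pics/w2.png

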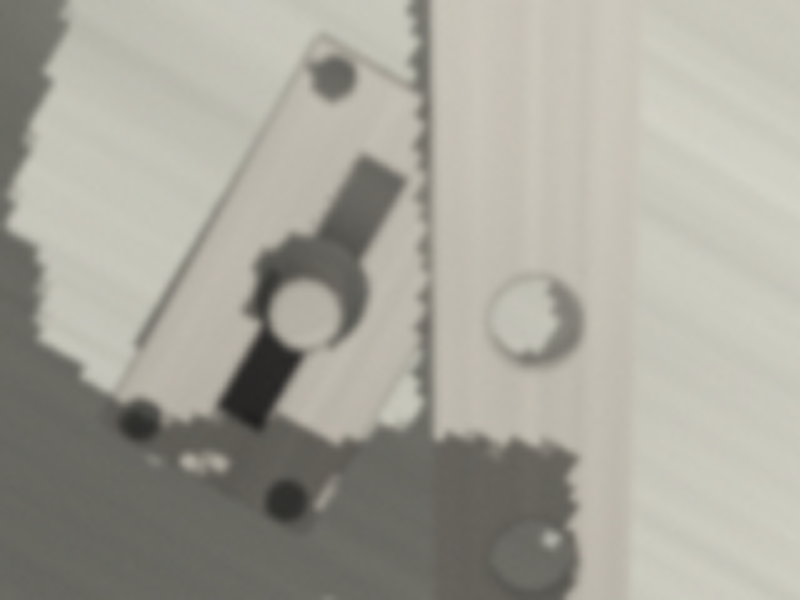

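The peg tip is at crop (305,313), or (291.7,198.2) in the full frame, less than 1 px from the prediction. Hole 1 is at crop (536,320).

```bash
cat > geo.py <<'E'
from h import *
from scipy.optimize import brentq
th=0.032697;o=np.array([.43067,-.00825]);R=np.array([[np.cos(th),-np.sin(th)],[np.sin(th),np.cos(th)]])
piv=lambda a:np.array([-.15*np.sin(a),.16-.15*np.cos(a)])
W=lambda m:R@m+o
M=lambda w:R.T@(np.array(w)[:2]-o)
def target(pegw,L=.160):
    p=M(pegw);a=brentq(lambda a:np.linalg.norm(p-piv(a))-L,0.1,1.0)
    d=(p-piv(a))/np.linalg.norm(p-piv(a));return a,W(piv(a)+.235*d),np.arctan2(d[1],d[0])+th
E
python3 - <<'E'
from geo import *
import pickle
c=pickle.load(open('w2.pkl','rb'));f=lambda u,v:((u+.5)/5-.5+231,(v+.5)/5-.5+136)
peg=onz(c,f(305,313),.109);print('peg',peg,M(peg));h1=onz(c,f(536,320),.1);print('h1',h1,M(h1))
print('slot mid',M(onz(c,f((385+242)/2,(165+415)/2),.093)))
print('target',target(peg))
k=np.array([.6206,.1268]);h=h1[:2];print('yaw0',np.arctan2(*(k-h)[::-1]),np.linalg.norm(k-h))
for s in np.linspace(0,1,5):
    pk=k+(target(peg)[1]-k)*s;m=M(pk);a=brentq(lambda a:np.linalg.norm(m-piv(a))-.235,-.3,1.0);d=m-piv(a);print(s,pk,a,np.arctan2(d[1],d[0])+th)
E
```

```text
peg [0.51381915 0.02267162 0.109     ] [0.08411558 0.02818685]
h1 [0.49953528 0.05054677 0.1       ] [0.07075061 0.05651406]
slot mid [0.08414928 0.02845159]
target (0.5302799005522685, array([0.58880752, 0.02399254]), np.float64(0.01761317614399445))
yaw0 0.5620829855270206 0.1430776770725507
0.0 [0.6206 0.1268] 0.05791097097829351 0.561301780373044
0.25 [0.61265188 0.10109814] 0.21251380553166976 0.4255593679458339
0.5 [0.60470376 0.07539627] 0.3453849281851094 0.28671341089455465
0.75 [0.59675564 0.04969441] 0.45191218923731585 0.14966976751724168
1.0 [0.58880752 0.02399254] 0.5302799005522688 0.0176131761439943
```

```bash
python3 -m inch '[{"slide":[0.02,0.016,0],"yaw":0},{"slide":[0.05,0.04,0],"yaw":0},{"slide":[0.08,0.063,0],"yaw":0},{"slide":[0.1,0.079,0],"yaw":0},{"slide":[0.1,0.079,-0.01],"yaw":0},{"slide":[0.1,0.079,-0.03],"yaw":0},{"slide":[0.1,0.079,-0.055],"yaw":0},{"slide":[0.1,0.079,-0.08],"yaw":0},{"slide":[0.1,0.079,-0.1],"yaw":0},{"slide":[0.1,0.079,-0.115],"yaw":0},{"slide":[0.1,0.079,-0.123],"yaw":0},{"slide":[0.1,0.079,-0.124],"yaw":0},{"slide":[0.1,0.079,-0.124],"yaw":0}]'
python3 -m inch '[{"slide":[0,0,0],"yaw":0},{"slide":[0,0,0],"yaw":0},{"slide":[0,0,0],"yaw":0},{"slide":[0,0,0],"yaw":0},{"slide":[0,0,0],"yaw":0},{"slide":[0,0,0],"yaw":0},{"slide":[0,0,0],"yaw":0},{"slide":[0,0,0],"yaw":0},{"slide":[0,0,0],"yaw":0},{"slide":[0,0,0],"yaw":0},{"slide":[0,0,0],"yaw":0},{"slide":[0,0,0],"yaw":0}]' 255 30
```

```text
clock: 3.33
position: [0.6212, 0.1267, 0.1183]
ee_rot: [-0.279, 0.96, 0.0, -0.0]
ft_force: [0.1, 0.8, 0.4]
grip_width: 1.003
grasp_force: 0.0
clock: 4.33
position: [0.6212, 0.1258, 0.1184]
ee_rot: [-0.279, 0.96, 0.0, 0.0]
ft_force: [1.2, 0.9, 0.0]
grip_width: 0.197
grasp_force: 30.7
```

```bash
python3 -m inch '[{"slide":[0,0,0.002],"yaw":0},{"slide":[-0.001,0,0.006],"yaw":0},{"slide":[-0.001,-0.001,0.01],"yaw":0},{"slide":[-0.002,-0.001,0.015],"yaw":0},{"slide":[-0.003,-0.002,0.02],"yaw":0},{"slide":[-0.004,-0.003,0.025],"yaw":0},{"slide":[-0.005,-0.003,0.029],"yaw":0},{"slide":[-0.005,-0.003,0.032],"yaw":0},{"slide":[-0.005,-0.003,0.032],"yaw":0},{"slide":[-0.005,-0.003,0.032],"yaw":0}]'
```

```text
clock: 5.17
position: [0.6164, 0.1228, 0.1506]
ee_rot: [-0.279, 0.96, 0.0, 0.0]
ft_force: [1.3, -0.6, -2.7]
grip_width: 0.195
grasp_force: 30.6
```

```bash
python3 -m inch '[{"slide":[-0.001,-0.003,0],"yaw":-0.015},{"slide":[-0.003,-0.009,0],"yaw":-0.05},{"slide":[-0.006,-0.017,0],"yaw":-0.094},{"slide":[-0.0085,-0.025,0],"yaw":-0.137},{"slide":[-0.011,-0.033,0],"yaw":-0.183},{"slide":[-0.014,-0.041,0],"yaw":-0.229},{"slide":[-0.017,-0.0495,0],"yaw":-0.276},{"slide":[-0.02,-0.058,0],"yaw":-0.322},{"slide":[-0.0225,-0.066,0],"yaw":-0.367},{"slide":[-0.025,-0.074,0],"yaw":-0.413},{"slide":[-0.028,-0.082,0],"yaw":-0.455},{"slide":[-0.031,-0.09,0],"yaw":-0.5},{"slide":[-0.033,-0.096,0],"yaw":-0.532},{"slide":[-0.0336,-0.0989,0],"yaw":-0.5465},{"slide":[-0.0336,-0.0989,0],"yaw":-0.5465},{"slide":[-0.0336,-0.0989,0],"yaw":-0.5465}]'
python3 - <<'E'
from geo import *
import pickle
c=camera('top');pickle.dump(c,open('t2.pkl','wb'));w=camera('wrist');pickle.dump(w,open('w3.pkl','wb'))
a=cv2.resize(c['frame'][190:300,240:350],(400,400),interpolation=cv2.INTER_CUBIC)
b=cv2.resize(w['frame'][:400,120:520],(400,400))
cv2.imwrite('pics/v3.png',np.hstack([a,b])[:,:,::-1]);print(get_obs()['ft_force'],get_obs()['position'])
print(proj(w,np.array([.5138,.0227,.109])))
E
```

```text
clock: 6.5
position: [0.5825, 0.0239, 0.1503]
ee_rot: [-0.01, 1.0, 0.0, -0.0]
ft_force: [2.1, -0.9, -2.8]
grip_width: 0.193
grasp_force: 30.7
[ 1.90273132 -0.98451211 -1.93730503] [0.5825205  0.02433374 0.15021402]
[318.37978016 127.63015873]
```

View pics/v3.png

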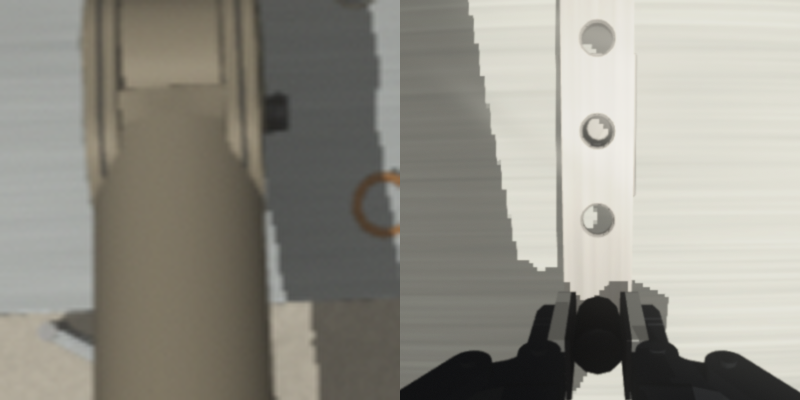

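The wrist view shows the peg tip through the third hole, at about (318,128) inside the hole centred at (318,131). I'll lower gently, following the tilt.

```bash
python3 -m inch '[{"slide":[0.0006,0,-0.003],"yaw":0},{"slide":[0.0013,0,-0.006],"yaw":0},{"slide":[0.002,0,-0.009],"yaw":0},{"slide":[0.0025,0,-0.011],"yaw":0},{"slide":[0.003,0,-0.013],"yaw":0},{"slide":[0.003,0,-0.013],"yaw":0},{"slide":[0.003,0,-0.013],"yaw":0}]'
python3 -m inch '[{"slide":[0.0002,0,-0.001],"yaw":0},{"slide":[0.0004,0,-0.002],"yaw":0},{"slide":[0.0006,0,-0.003],"yaw":0},{"slide":[0.0006,0,-0.003],"yaw":0},{"slide":[0.0006,0,-0.003],"yaw":0}]'
python3 - <<'E'
from h import *
w=camera('wrist');b=cv2.resize(w['frame'][60:210,220:420],(800,600),interpolation=cv2.INTER_CUBIC);cv2.imwrite('pics/w4.png',b[:,:,::-1])
E
```

```text
clock: 7.18
position: [0.585, 0.024, 0.1368]
ee_rot: [-0.009, 1.0, 0.0, -0.001]
ft_force: [-2.7, 0.8, -1.2]
grip_width: 0.198
grasp_force: 30.6
clock: 7.6
position: [0.5857, 0.024, 0.134]
ee_rot: [-0.009, 1.0, 0.0, -0.001]
ft_force: [-4.9, 0.4, -1.1]
grip_width: 0.196
grasp_force: 30.7
```

View pics/w4.png

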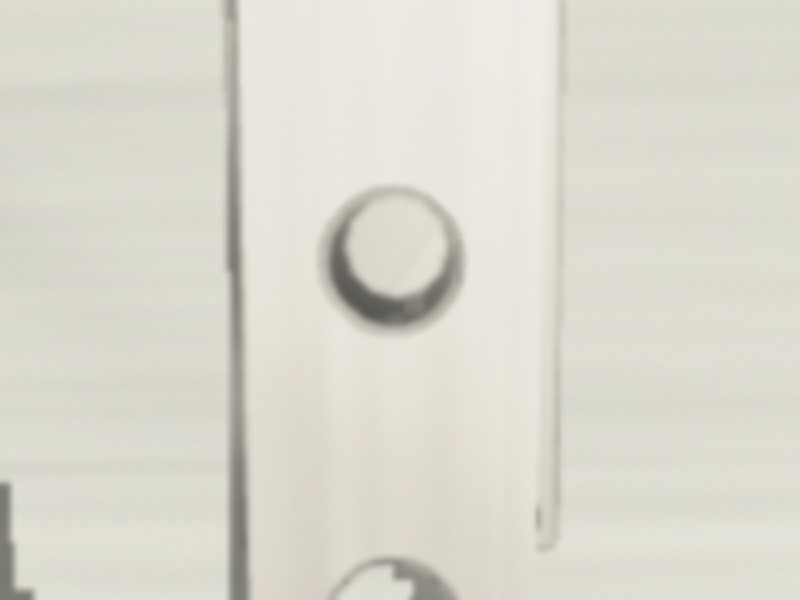

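The peg tip is seen inside the hole, seated against its pivot-side edge (396,246 against hole centre 393,260). That matches the -x force, so I'll ease the bar 1.5 mm toward the robot and continue down.

```bash
python3 -m inch '[{"slide":[-0.0008,0,0],"yaw":0},{"slide":[-0.0016,0,0],"yaw":0},{"slide":[-0.0016,0,0],"yaw":0},{"slide":[-0.0016,0,0],"yaw":0}]'
python3 -m inch '[{"slide":[0.0001,0,-0.001],"yaw":0},{"slide":[0.0003,0,-0.002],"yaw":0},{"slide":[0.0004,0,-0.003],"yaw":0},{"slide":[0.0005,0,-0.004],"yaw":0},{"slide":[0.0005,0,-0.004],"yaw":0},{"slide":[0.0005,0,-0.004],"yaw":0}]'
```

```text
clock: 7.98
position: [0.5852, 0.0237, 0.1348]
ee_rot: [-0.009, 1.0, 0.0, 0.001]
ft_force: [2.1, 0.1, -1.0]
grip_width: 0.197
grasp_force: 30.7
clock: 8.48
position: [0.5853, 0.0237, 0.1304]
ee_rot: [-0.009, 1.0, 0.0, 0.0]
ft_force: [3.3, -0.3, -0.7]
grip_width: 0.2
grasp_force: 30.7
```

```bash
python3 -m inch '[{"slide":[0.0002,0,-0.001],"yaw":0},{"slide":[0.0004,0,-0.002],"yaw":0},{"slide":[0.0006,0,-0.003],"yaw":0},{"slide":[0.0008,0,-0.004],"yaw":0},{"slide":[0.001,0,-0.005],"yaw":0},{"slide":[0.0011,0,-0.006],"yaw":0},{"slide":[0.0011,0,-0.006],"yaw":0},{"slide":[0.0011,0,-0.006],"yaw":0}]'
python3 -m inch '[{"slide":[0.0001,0,-0.001],"yaw":0},{"slide":[0.0003,0,-0.002],"yaw":0},{"slide":[0.0004,0,-0.003],"yaw":0},{"slide":[0.0005,0,-0.004],"yaw":0},{"slide":[0.0006,0,-0.005],"yaw":0},{"slide":[0.0006,0,-0.005],"yaw":0},{"slide":[0.0006,0,-0.005],"yaw":0}]'
```

```text
clock: 9.15
position: [0.5861, 0.0238, 0.1242]
ee_rot: [-0.009, 1.0, 0.0, -0.0]
ft_force: [1.8, -1.0, -0.1]
grip_width: 0.198
grasp_force: 30.6
clock: 9.73
position: [0.5867, 0.0238, 0.1193]
ee_rot: [-0.009, 1.0, 0.0, -0.0]
ft_force: [0.9, -0.4, 1.3]
grip_width: 0.197
grasp_force: 30.6
```

```bash
python3 -m inch '[{"slide":[0.0001,0,-0.0005],"yaw":0},{"slide":[0.0002,0,-0.001],"yaw":0},{"slide":[0.0002,0,-0.001],"yaw":0},{"slide":[0.0002,0,-0.001],"yaw":0}]'
python3 -m inch '[{"slide":[0,0,0],"yaw":0},{"slide":[0,0,0],"yaw":0},{"slide":[0,0,0],"yaw":0},{"slide":[0,0,0],"yaw":0},{"slide":[0,0,0],"yaw":0},{"slide":[0,0,0],"yaw":0},{"slide":[0,0,0],"yaw":0},{"slide":[0,0,0],"yaw":0}]' 110
python3 -m inch '[{"slide":[0,0,0.005],"yaw":0},{"slide":[0,0,0.02],"yaw":0},{"slide":[0,0,0.04],"yaw":0},{"slide":[0,0,0.06],"yaw":0},{"slide":[0,0,0.08],"yaw":0},{"slide":[0,0,0.1],"yaw":0},{"slide":[0,0,0.11],"yaw":0},{"slide":[0,0,0.11],"yaw":0}]'
python3 - <<'E'
from h import *
w=camera('wrist');s=camera('scene')
a=cv2.resize(s['frame'][190:310,300:420],(400,400),interpolation=cv2.INTER_CUBIC)
b=cv2.resize(w['frame'][40:440,120:520],(400,400))
cv2.imwrite('pics/v5.png',np.hstack([a,b])[:,:,::-1])
E
```

```text
clock: 10.07
position: [0.5869, 0.0238, 0.1183]
ee_rot: [-0.009, 1.0, 0.0, -0.0]
ft_force: [1.6, -0.2, 1.6]
grip_width: 0.195
grasp_force: 30.7
clock: 10.73
position: [0.5869, 0.0238, 0.1183]
ee_rot: [-0.009, 1.0, 0.0, -0.0]
ft_force: [-0.3, 0.2, -0.1]
grip_width: 0.566
grasp_force: 0.0
clock: 11.4
position: [0.5881, 0.0238, 0.231]
ee_rot: [-0.009, 1.0, 0.0, 0.002]
ft_force: [-0.3, 0.5, -0.1]
grip_width: 0.568
grasp_force: 0.0
```

View pics/v5.png

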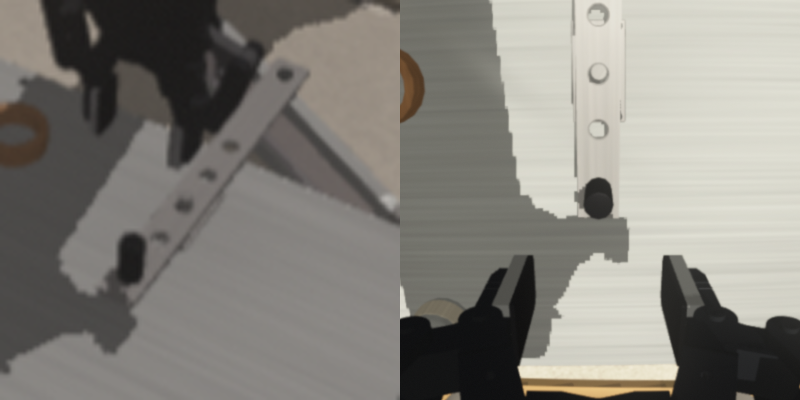

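The stay lies level, with the peg standing through the third hole (wrist crop 599,72). The guard is held open and the gripper is clear.

```bash
python3 -c "
from workcell import *
print(hand_in())"
```

```text
the job is handed in; nothing more can be done
None
```

The guard is held open by the stay, which lies flat with the peg through its third hole; the gripper is clear, nothing else was touched on purpose, and I handed the job in at about 11.5 s of the 64 s allowed (verdict not shown).

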